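# Clip a spare bracket to the checking fixture and hold the probe centred in its hole

### The job

Clip the orange spring clamp down over the yellow stripe, so that it pinches the loose aluminium bracket and the fixture's fence together, and let go of it; only then take the red-handled probe out of its wooden stand. Lower the probe rod upright through the bracket's big hole, never touching the bracket or the blue fixture with it, until the yellow band on the rod is level with the bracket's plate, and finish while still holding it there, still and centred in the hole. Do not shift the bracket, and leave the bottle, spray can and parts bin alone.

Things in the scene. Friction and masses are not known exactly. Their poses are not given: they have to be found in the camera images.
- fixture: Blue checking block, fixed to the counter, 110 (x) x 180 (y) x 60 mm high. A dark steel fence 6 mm thick, 45 mm high, stands on it along its -x edge (x = -50 to -44 mm, top 105 mm above the counter). A 41 mm wide well goes through the block below the bracket's hole. A yellow stripe 30 mm wide crosses the fence's top and -x face at y = +45 mm. Origin: centre of its underside; z up.
- clip_spot (a point): Where the clamp goes: at the yellow stripe, on top of the fence and bracket pair and in the middle of their joint thickness (11.5 mm in x), 105 mm above the counter. Axes as the fixture's: x across the fence, y along it, z up.
- bracket: Loose aluminium angle bracket, 350 g, lying on the block: plate 88 (x) x 170 (y) x 5 mm with one big hole, and along its -x edge an upright leg 5 mm thick, its back 0.5 mm from the fence, as high as the fence (45 mm above the plate's underside). Four small dark dots are no holes. Origin: centre of the plate's underside; axes as the fixture's.
- hole (a point): Centre of the mouth of the bracket's big hole (20 mm wide, through the 5 mm plate), level with the plate's upper face, 65 mm above the counter, 53 mm from the face of the bracket's leg; z up.
- clip: Orange spring clamp like a big clothes peg, 80 g, 84 mm tall, 30 mm wide (y), standing on its jaws; the same turned half round. Above the pivot two tails splay along x: 28 mm over their outer faces at the pivot, 45 mm at the top. Pinched along x they stand parallel, 28 mm over all. Origin: between the jaw ends at rest, z up; the frame is the -x half's and leans 0.2 rad when pinched.
- clip_pivot (a point): Middle of the clamp's pivot (axis along y), midway between the tails, 40 mm above the jaw ends. Tails reach 42 mm above it: pinch them 20 to 30 mm above it. Jaws reach 39 mm below it, with rubber pads on the lowest 12 mm; a bar 4 mm below it stops the edge. Properly clipped on, it is 5 to 20 mm above the fence's edge.
- clip_jaw (a joint): Opening of the clamp (rad): 0 at rest (jaws 6 mm apart), 0.4 with the tails pinched against their stop by a grip of 20 N or more (jaw ends 20 mm apart), about 0.15 when it bites the 11.5 mm pair. The spring (0.16 N m at 0, 0.32 N m at 0.4) shuts the jaws when let go.
- stand: Fixed wooden block 60 x 60 mm, 95 mm high, with a vertical hole 16 mm wide in its middle in which the probe hangs. Origin: centre of its underside.
- probe: Probe, about 120 g: a steel rod 8 mm thick and 85 mm long below a red plastic handle 24 mm thick and 50 mm tall. It starts upright in the stand, the handle's underside resting on the stand's top. Origin: the rod's lower end, in its axis; z along the rod up to the handle.
- probe_tip (a point): Lower end of the probe's rod, on its axis.
- probe_mark (a point): Middle of the 8 mm tall yellow band on the rod, 30 mm above the rod's lower end, on its axis.
- probe_handle (a point): Middle of the red handle, 110 mm above the rod's lower end, on its axis.
- bottle: White plastic bottle, 52 mm wide, 120 mm tall; a bystander. Origin: centre of its underside.
- spray_can: White spray can with a blue label and a red cap, 54 mm wide, 138 mm tall; a bystander. Origin: centre of its underside.
- parts_bin: Open cardboard bin 90 x 130 x 55 mm with brass parts and a yellow label; a bystander. Origin: centre of its underside.
Things that resemble listed ones, but are neither listed nor needed, are in the scene too. Leave any purple look-alike of the clip alone.

How it is judged:
By the outcome, as a careful person would: the job done as asked, in the order asked, and still so for the second after the job is handed in, while the arm keeps its last pose, push and grip.
It also fails if it takes over 66 s, if anything falls off the work surface, if the arm or the gripper's body presses on something with over 40 N, if the wrist force passes 120 N, or if a joint passes its speed limit or range.

### The arm

A 7-joint arm with a two-finger parallel gripper is mounted at the origin on the work surface. World frame = base frame: x ahead of the robot, y to its left, z up, the work surface at z = 0. Lengths are in m, angles in degrees, forces in N, time in s.
With the tool pointing down it reaches from about 0.425 to 0.825 m from the base axis. Payload 3.6 kg.
Tool frame: the origin (TCP) lies on the centre line of the jaws, within the pads' length; the fingertips stand 25 mm ahead of it and the grasp point (between the pads) lies 6 mm ahead of it (r.tip_reach is the distance from the TCP to the fingertips, in m); z points along the fingers, y is the direction in which the jaws open and shut (so a half turn about z gives the same grasp; the last joint's range is limited). The gripper opens to 93 mm and grips with 3 to 60 N. Pads are 15 mm wide; open, the fingers measure 128 mm over their backs; the gripper's body (75 mm by 188 mm) begins 65 mm behind the grasp point.
Start: joints at [-75.315, 35.231, -0.722, 81.555, 0.464, 63.22, -2.315], TCP at [0.181, 0.624, 0.244] pointing down, gripper open.
Joint ranges: [-178.69, 178.69], [-17.37, 117.87], [-77.05, 75.6], [15.02, 138.74], [-78.02, 258.01], [0.78, 113.62], [-162.83, 162.83]. Speed limits (degrees/s): [159.86, 159.86, 180, 180, 180, 180, 180].

### API

Orientations are given as [roll, pitch, yaw] about the fixed x, y, z axes, in that order (R = Rz(yaw) Ry(pitch) Rx(roll)).
In Python, from bench import telemetry, vision, r gives the robot as it stands. The module is installed in compiled form; this text tells all that it offers.
- The arm moves only by the tool servo_tool, never from a script. Its argument "rows" is a list of rows, each an object with "travel": the shift along the tool's x, y, z as a fraction of full scale, a list of three; "twist": the turn about the tool's z as a fraction of full scale. A call has 1 to 8 rows; each row shifts and turns the commanded pose from where the row before left it, along the tool's axes as they then stand; what a row does not reach is not made up. Full scale, the value 1, is 0.02 m for a shift and 0.08 rad for a turn. A row lasts 1/10 s, in which the tool goes at most 50 mm and 8.59 degrees, less where a joint would pass 70% of its speed; a pose out of reach is approached as far as the arm can. A call with a number of a shift or a turn outside -1 to 1 is refused whole. A call with a gripper value outside its range is refused whole. "grip" is the closure, from 0 (fully open) to 1 (shut), set as the call begins (left out, the last holds). The fingers move at their own pace and stop on an object; "squeeze" is the grip in N (left out, the last holds). Time passes only in rows, so rows that do not move let the fingers close. It gives the time, the measured TCP pose, the force and the opening at its end, in the units of the state.
- telemetry.get_state(): the state, without advancing time (a new reading comes with each control period).
- vision.get_image(name): name is "side" or "top" or "wrist"; returns (picture, depth): 420x560x3 uint8, blue, green, red; 420x560 float32, m along the optical axis (not along the pixel's ray), 0 where there is no reading.
- vision.get_calibration(name): a dict with "fx", "fy", "cx", "cy" (pixels), "camera_from_world" (4x4, takes a point from world to camera coordinates); the wrist camera has in their place "T_tool_cam" (4x4, takes a point from camera to tool coordinates, whose origin is the TCP and whose axes are the flange's). Camera axes: x right, y up, looking along -z (the intrinsics and any distortion apply to the point x, -y, -z); pixel columns grow to the right and rows downward; lengths in m; the calibration is good to about 2 mm. A picture is of the moment at which its call begins: read the wrist's pose just before it. get_calibration takes no time and is no camera call.
- r.hand_in(): hands the job in, once; it reports no verdict.
The state is a dict: "time": time; "joints": joint angles; "joint_vel": joint speeds; "joint_efforts": joint torques, N m; "position": TCP position; "tool_rot": TCP orientation; "ft_force": force on the tool from outside, world axes, zero at the start; "torque": the same for the moment, N m; "opening": finger opening in m.
Only numpy, scipy, OpenCV 4.12 (cv2) and the standard library are available. Lean on these libraries where they do the work, as an engineer would, in place of code of your own. Each camera call takes 0.05 s, during which the arm holds its last target. There are 200 camera calls.

## Working session

There is one attempt and no reset: what is moved stays moved. The work goes in short steps, Python scripts to look and compute and a tool call to move; the robot and the scene stay as the last step left them, time stands still between calls to the robot, and variables do not carry over. Pictures are saved under pics/ and viewed, about 8 in all and at most 12, crops included, and the job is handed in when it is done.

Besides the shell and the picture viewer there is one more tool, called after "Call:" as name(argument=value, ...), one argument or row to a line, values as JSON. servo_tool: Moves the arm, as the interface text tells. Its arguments: {"type":"object","properties":{"rows":{"type":"array"},"grip":{"type":"number"},"squeeze":{"type":"number"}},"required":["rows"]}

```bash
mkdir -p pics
python3 - <<'E'
from bench import telemetry, vision, r
import cv2,numpy as np
for n in("side","top"):
    im,d=vision.get_image(n);cv2.imwrite(f"pics/{n}0.png",im);np.savez(f"pics/{n}0.npz",im=im,d=d)
    print(n,vision.get_calibration(n))
s=telemetry.get_state();im,d=vision.get_image("wrist");cv2.imwrite("pics/wrist0.png",im)
print(s,vision.get_calibration("wrist"),r.tip_reach)
E
```

```text
side {'fx': 429.59747548937366, 'fy': 429.59747548937366, 'cx': 279.8484314713387, 'cy': 209.52159827219307, 'camera_from_world': array([[ 0.99646356, -0.08142009, -0.02076399, -0.57676158],
       [ 0.0644863 ,  0.58259978,  0.8101969 , -0.12258202],
       [-0.0538692 , -0.80867068,  0.58578993, -0.89563326],
       [ 0.        ,  0.        ,  0.        ,  1.        ]])}
top {'fx': 497.6318574461087, 'fy': 497.6318574461087, 'cx': 281.08950951109466, 'cy': 213.66219791460023, 'camera_from_world': array([[-0.01906605, -0.99956439,  0.02252795,  0.02321925],
       [ 0.98069658, -0.01431104,  0.19501132, -0.60885701],
       [-0.19460397,  0.02581118,  0.98054224, -1.14376347],
       [ 0.        ,  0.        ,  0.        ,  1.        ]])}
{'time': 0.1, 'joints': array([-75.31482032,  35.28306382,  -0.72422425,  81.62897135,
         0.46625364,  63.21954341,  -2.31360661]), 'joint_vel': array([-0.01315557, -0.11636521, -0.02612357, -0.15797063, -0.08211659,
       -0.01699194,  0.08317956]), 'joint_efforts': array([ 7.06833180e-04, -4.60046160e+01,  2.09759753e-01, -1.66243082e+01,
       -6.12427876e-02,  1.70475774e-02,  1.07273449e-04]), 'position': array([0.18119074, 0.62357601, 0.24262252]), 'tool_rot': array([-1.79871357e+02,  2.64839109e-03,  1.63803440e+02]), 'ft_force': array([ 0.26147942,  0.38752799, -0.80439505]), 'torque': array([-0.06265472,  0.00155154,  0.04173917]), 'opening': 0.09317619833009448} {'fx': 371.37136435464964, 'fy': 371.37136435464964, 'cx': 275.6738223071465, 'cy': 207.8449350905056, 'T_tool_cam': array([[ 3.64709916e-04,  9.61649730e-01,  2.74280266e-01,
         7.62578472e-02],
       [ 9.99998853e-01,  5.24184491e-05, -1.51347996e-03,
         6.20169256e-05],
       [-1.46981494e-03,  2.74280504e-01, -9.61648608e-01,
        -1.40466186e-01],
       [ 0.00000000e+00,  0.00000000e+00,  0.00000000e+00,
         1.00000000e+00]])} 0.025
```

View pics/side0.png

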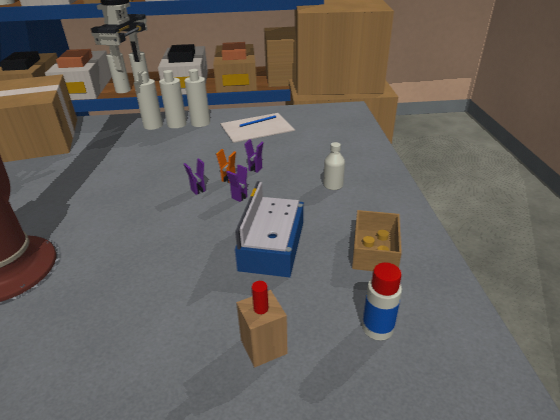

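View pics/top0.png

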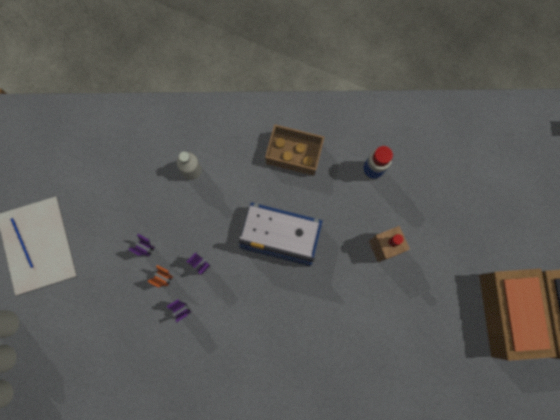

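```bash
cat > h.py <<'E'
import numpy as np,cv2
from scipy.spatial.transform import Rotation as Ro
from bench import telemetry,vision,r
def cam(n,s=None):
    c=vision.get_calibration(n)
    if n!="wrist": T=np.linalg.inv(c["camera_from_world"])
    else:
        T=np.eye(4);T[:3,:3]=Ro.from_euler("xyz",s["tool_rot"],degrees=True).as_matrix();T[:3,3]=s["position"];T=T@c["T_tool_cam"]
    return c,T
def ray(ct,uv):
    c,T=ct;uv=np.atleast_2d(uv).astype(float)
    d=np.c_[(uv[:,0]-c["cx"])/c["fx"],-(uv[:,1]-c["cy"])/c["fy"],-np.ones(len(uv))]
    return T[:3,3],d@T[:3,:3].T
def plane(ct,uv,z):
    o,d=ray(ct,uv);return o+d*((z-o[2])/d[:,2:])
def dpt(ct,uv,dep):
    o,d=ray(ct,uv);return o+d*np.asarray(dep)[:,None]
def proj(ct,P):
    c,T=ct;p=(np.atleast_2d(P)-T[:3,3])@T[:3,:3];return np.c_[c["cx"]+c["fx"]*p[:,0]/-p[:,2],c["cy"]-c["fy"]*p[:,1]/-p[:,2]]
def tri(a,ua,b,ub):
    o1,d1=ray(a,ua);o2,d2=ray(b,ub);d1=d1[0];d2=d2[0]
    t=np.linalg.lstsq(np.c_[d1,-d2],o2-o1,rcond=None)[0];p,q=o1+d1*t[0],o2+d2*t[1]
    return (p+q)/2,np.linalg.norm(p-q)
def mask(im,lo,hi):
    return cv2.inRange(cv2.cvtColor(im,cv2.COLOR_BGR2HSV),np.array(lo),np.array(hi))
def look(n):
    s=telemetry.get_state();im,d=vision.get_image(n);return cam(n,s),im,d,s
E
python3 - <<'E'
from h import *
np.set_printoptions(precision=4,suppress=True)
D={n:np.load(f"pics/{n}0.npz") for n in("side","top")}
C={n:cam(n) for n in D}
def pts(n,lo,hi,box):
    m=mask(D[n]["im"],lo,hi);k=np.zeros_like(m);x0,y0,x1,y1=box;k[y0:y1,x0:x1]=m[y0:y1,x0:x1]
    v,u=np.nonzero(k);uv=np.c_[u,v];P=dpt(C[n],uv,D[n]["d"][v,u]);return uv,P
or_=([5,120,70],[18,255,255]);red=([0,150,70],[4,255,255])
for nm,c,b in(("clip",or_,{"side":(205,140,245,190),"top":(145,262,178,292)}),("probe",red,{"side":(245,275,275,320),"top":(385,228,408,250)})):
  for n in b:
    uv,P=pts(n,*c,b[n]);print(nm,n,len(uv),uv.mean(0),"uv",uv.min(0),uv.max(0),"P",P.min(0),P.max(0),np.median(P,0))
    if nm=="clip" and n=="top":
        for lo,hi in((0,.04),(.04,.07),(.07,.1)):
            q=P[(P[:,2]>lo)&(P[:,2]<hi)]
            if len(q)>5: print(lo,len(q),q.mean(0),cv2.minAreaRect((q[:,:2]*1000).astype(np.float32)))
# hole: dark in plate; plate white region fit
im=D["top"]["im"];m=mask(im,[0,0,130],[180,70,255]);k=np.zeros_like(m);k[200:262,240:322]=m[200:262,240:322]
cs=max(cv2.findContours(k,0,2)[0],key=cv2.contourArea)[:,0]
print("plate",cv2.minAreaRect((plane(C["top"],cs,.065)[:,:2]*1000).astype(np.float32)))
mb=mask(im,[105,120,30],[130,255,255]);print("blue n",mb[195:270,235:325].sum()/255)
g=cv2.cvtColor(im,cv2.COLOR_BGR2GRAY)[225:241,291:308];v,u=np.nonzero(g<110);print("hole px",len(u),u.mean()+291,v.mean()+225,plane(C["top"],[[u.mean()+291,v.mean()+225]],.065))
a=cv2.resize(im[190:325,120:330],None,fx=3.6,fy=3.6,interpolation=2)
cv2.imwrite("pics/topc.png",a)
b=cv2.resize(D["side"]["im"][135:280,180:310],None,fx=4,fy=4,interpolation=2);cv2.imwrite("pics/sidec.png",b)
E
```

```text
clip side 327 [225.6147 162.7431] uv [216 149] [235 182] P [ 0.4386 -0.6998 -0.0023] [0.5344 0.4704 0.612 ] [0.456  0.2963 0.0534]
clip top 226 [159.7655 277.3319] uv [148 266] [171 286] P [ 0.4398  0.2791 -0.0023] [0.486  0.3426 0.0892] [0.4597 0.2994 0.0609]
0 13 [0.4549 0.2922 0.0283] ((450.19970703125, 302.9693603515625), (17.638782501220703, 53.71886444091797), 20.05095100402832)
0.04 117 [0.4619 0.2993 0.0511] ((462.7543640136719, 299.9152526855469), (29.988998413085938, 28.6413631439209), 59.986915588378906)
0.07 91 [0.4611 0.3008 0.0799] ((463.0600891113281, 299.615966796875), (29.956045150756836, 43.20962905883789), 60.590057373046875)
probe side 451 [259.8714 296.7694] uv [252 281] [267 313] P [ 0.5198 -0.6998  0.0952] [ 0.5418 -0.2345  0.612 ] [ 0.5308 -0.2541  0.1323]
probe top 83 [397.241  239.2048] uv [392 235] [402 244] P [ 0.5201 -0.2544  0.1272] [ 0.54   -0.2337  0.1494] [ 0.5306 -0.243   0.1451]
plate ((567.4213256835938, 17.8929443359375), (169.5015411376953, 82.90861511230469), 74.85092163085938)
blue n 97.0
hole px 52 298.5769230769231 232.3653846153846 [[ 0.5619 -0.0279  0.065 ]]
```

View pics/topc.png

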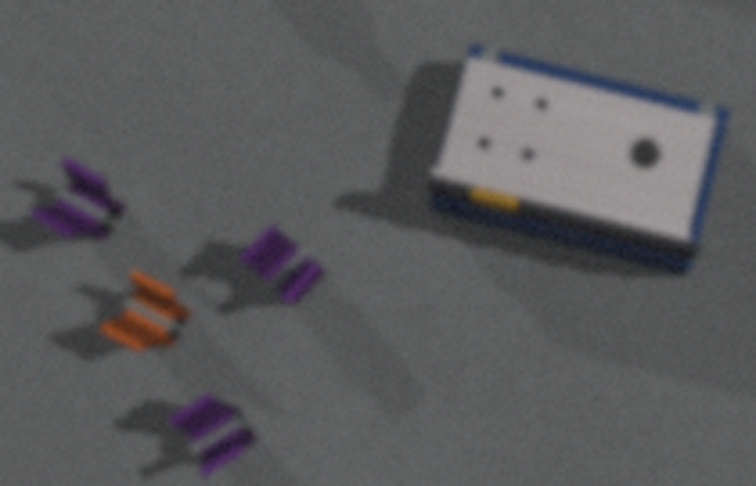

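The top crop shows the orange clip at about (160,277) in the full picture, with three purple ones around it. The fixture's yellow stripe is near (257,244), the hole near (298,232) and the probe handle near (397,239). I'll move above the clip and check from near.

Call:
servo_tool(
  rows=[
    {"travel":[-0.95,-0.61,0],"twist":0},
    {"travel":[-0.95,-0.61,0],"twist":0},
    {"travel":[-0.95,-0.61,0],"twist":0},
    {"travel":[-0.95,-0.61,0],"twist":0},
    {"travel":[-0.95,-0.61,0],"twist":0},
    {"travel":[-0.95,-0.61,0],"twist":0},
    {"travel":[-0.95,-0.61,0],"twist":0},
    {"travel":[-0.95,-0.61,0],"twist":0},
  ],
  grip=0,
)

```text
time: 0.95
position: [0.3005, 0.4871, 0.2433]
tool_rot: [-180.0, -0.0, 163.8]
ft_force: [1.1, 0.1, -0.6]
opening: 0.0932
```

Call:
servo_tool(
  rows=[
    {"travel":[-0.95,-0.61,0],"twist":0},
    {"travel":[-0.95,-0.61,0],"twist":0},
    {"travel":[-0.95,-0.61,0],"twist":0},
    {"travel":[-0.95,-0.61,0],"twist":0},
    {"travel":[-0.95,-0.61,0],"twist":0},
    {"travel":[-0.95,-0.61,0],"twist":0},
    {"travel":[-0.95,-0.61,0],"twist":0},
    {"travel":[-0.95,-0.61,0],"twist":0},
  ],
)

```text
time: 1.75
position: [0.4192, 0.351, 0.2434]
tool_rot: [-180.0, -0.0, 163.8]
ft_force: [-0.2, 0.9, 0.9]
opening: 0.0931
```

Call:
servo_tool(
  rows=[
    {"travel":[-0.95,-0.61,0],"twist":0},
    {"travel":[-0.95,-0.61,0],"twist":0},
    {"travel":[-0.95,-0.61,0],"twist":0},
    {"travel":[0,0,0],"twist":0.98},
    {"travel":[0,0,0],"twist":0.98},
    {"travel":[0,0,0],"twist":0.98},
    {"travel":[0,0,0],"twist":0.98},
    {"travel":[0,0,0],"twist":0.98},
  ],
)

```text
time: 2.55
position: [0.4631, 0.3007, 0.2433]
tool_rot: [-180.0, -0.0, 141.2]
ft_force: [-1.1, 1.1, 0.2]
opening: 0.0929
```

Call:
servo_tool(
  rows=[
    {"travel":[0,0,0],"twist":0.98},
    {"travel":[0,0,0],"twist":0.98},
    {"travel":[0,0,0],"twist":0.98},
    {"travel":[0,0,0],"twist":0.98},
    {"travel":[0,0,0],"twist":0.98},
    {"travel":[0,0,0],"twist":0.98},
    {"travel":[0,0,0],"twist":0.98},
    {"travel":[0,0,0],"twist":0.98},
  ],
)

```text
time: 3.35
position: [0.4631, 0.3008, 0.2434]
tool_rot: [-180.0, 0.0, 105.2]
ft_force: [0.2, -0.4, 0.7]
opening: 0.0929
```

Call:
servo_tool(
  rows=[
    {"travel":[0,0,0],"twist":0.98},
    {"travel":[0,0,0],"twist":0.98},
    {"travel":[0,0,0],"twist":0.98},
    {"travel":[0,0,0],"twist":0.98},
    {"travel":[0,0,0],"twist":0.98},
    {"travel":[0,0,0],"twist":0.98},
    {"travel":[0,0,0],"twist":0.98},
    {"travel":[0,0,0],"twist":0.98},
  ],
)

```text
time: 4.15
position: [0.463, 0.3008, 0.2433]
tool_rot: [-180.0, 0.0, 69.3]
ft_force: [-0.4, 0.0, -0.4]
opening: 0.0933
```

Call:
servo_tool(
  rows=[
    {"travel":[0,0,0],"twist":0.98},
    {"travel":[0,0,0],"twist":0.98},
    {"travel":[0,0,0],"twist":0},
    {"travel":[0,0,0],"twist":0},
    {"travel":[0,0,0],"twist":0},
  ],
)

```text
time: 4.65
position: [0.4632, 0.3009, 0.2435]
tool_rot: [-180.0, 0.0, 60.6]
ft_force: [0.3, 0.2, -0.0]
opening: 0.0929
```

```bash
cat > clip.py <<'E'
from h import *
import sys
np.set_printoptions(precision=4,suppress=True)
c,im,d,s=look("wrist");cv2.imwrite(f"pics/{sys.argv[1]}.png",im);np.savez(f"pics/{sys.argv[1]}.npz",im=im,d=d,T=c[1])
print(s["time"],s["position"],s["tool_rot"],s["ft_force"],s["opening"])
m=mask(im,[5,120,50],[18,255,255]);n,l,st,_=cv2.connectedComponentsWithStats(m)
v,u=np.nonzero(m);P=dpt(c,np.c_[u,v],d[v,u]);ok=d[v,u]>0;P=P[ok]
for lo,hi in((.03,.05),(.05,.07),(.076,.09),(.03,.09)):
    q=P[(P[:,2]>lo)&(P[:,2]<hi)]
    if len(q)>20: print(lo,len(q),"med z",np.median(q[:,2]),cv2.minAreaRect((q[:,:2]*1000).astype(np.float32)))
E
python3 clip.py w1
```

```text
4.65 [0.4632 0.3009 0.2435] [-179.9849    0.0127   60.5515] [ 0.2706  0.1986 -0.0333] 0.09287350670353328
0.03 539 med z 0.043291881467528825 ((461.7288513183594, 301.1517028808594), (31.577381134033203, 27.537578582763672), 61.92782974243164)
0.05 390 med z 0.06112633733136835 ((462.2593688964844, 301.8914489746094), (29.39281463623047, 36.18915557861328), 61.679840087890625)
0.076 580 med z 0.08113804624550561 ((461.9137878417969, 301.5504150390625), (30.13245391845703, 43.82405471801758), 61.55097961425781)
0.03 1635 med z 0.06490084049672279 ((461.7319641113281, 301.1500244140625), (31.577381134033203, 43.84429168701172), 61.92782974243164)
```

View pics/w1.png

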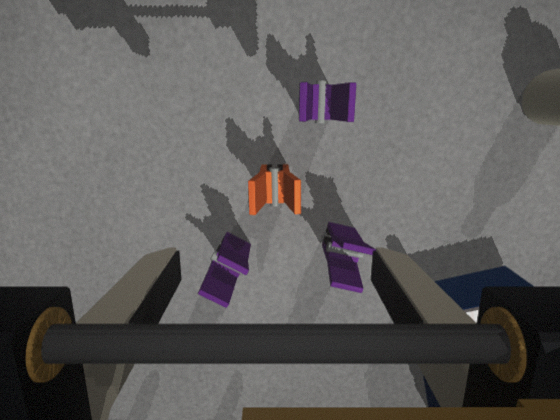

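The wrist picture shows the orange clip at (274,190), standing clear of the purple ones for the fingers' path. I'll descend and pinch.

Call:
servo_tool(
  rows=[
    {"travel":[0,-0.06,1],"twist":-0.2},
    {"travel":[0,0,1],"twist":0},
    {"travel":[0,0,1],"twist":0},
    {"travel":[0,0,1],"twist":0},
    {"travel":[0,0,1],"twist":0},
    {"travel":[0,0,1],"twist":0},
    {"travel":[0,0,1],"twist":0},
    {"travel":[0,0,1],"twist":0},
  ],
  grip=0,
)

```text
time: 5.5
position: [0.4625, 0.3016, 0.0829]
tool_rot: [180.0, -0.0, 61.4]
ft_force: [-0.1, 0.3, -1.0]
opening: 0.093
```

Call:
servo_tool(
  rows=[
    {"travel":[0,0,0.4],"twist":0},
    {"travel":[0,0,0.2],"twist":0},
    {"travel":[0,0,0],"twist":0},
  ],
)

```text
time: 5.8
position: [0.4625, 0.3015, 0.0717]
tool_rot: [180.0, -0.0, 61.4]
ft_force: [0.0, 0.5, 0.1]
opening: 0.093
```

Call:
servo_tool(
  rows=[
    {"travel":[0,0,0],"twist":0},
    {"travel":[0,0,0],"twist":0},
    {"travel":[0,0,0],"twist":0},
    {"travel":[0,0,0],"twist":0},
    {"travel":[0,0,0],"twist":0},
    {"travel":[0,0,0],"twist":0},
    {"travel":[0,0,0],"twist":0},
    {"travel":[0,0,0],"twist":0},
  ],
  grip=1,
  squeeze=30,
)

```text
time: 6.6
position: [0.4625, 0.302, 0.0725]
tool_rot: [-180.0, -0.1, 61.4]
ft_force: [-1.4, -1.0, 8.6]
opening: 0.0338
```

Call:
servo_tool(
  rows=[
    {"travel":[0,0,0],"twist":0},
    {"travel":[0,0,0],"twist":0},
    {"travel":[0,0,0],"twist":0},
    {"travel":[0,0,0],"twist":0},
  ],
)

```text
time: 7.0
position: [0.4625, 0.3019, 0.0721]
tool_rot: [-180.0, -0.1, 61.4]
ft_force: [-1.0, 0.4, 6.2]
opening: 0.0268
```

Call:
servo_tool(
  rows=[
    {"travel":[0,0,-0.5],"twist":0},
    {"travel":[0,0,-1],"twist":0},
    {"travel":[0,0,-1],"twist":0},
    {"travel":[0,0,-1],"twist":0},
    {"travel":[0,0,-1],"twist":0},
    {"travel":[0,0,-1],"twist":0},
    {"travel":[0,0,-1],"twist":0},
    {"travel":[0,0,-1],"twist":0},
  ],
)

```text
time: 7.8
position: [0.4619, 0.3008, 0.2223]
tool_rot: [-180.0, 0.1, 61.4]
ft_force: [0.6, 0.6, -0.7]
opening: 0.0268
```

Call:
servo_tool(
  rows=[
    {"travel":[-0.5,0.5,-1],"twist":0},
    {"travel":[-0.93,0.93,0],"twist":0},
    {"travel":[-0.93,0.93,0],"twist":0},
    {"travel":[-0.93,0.93,0],"twist":0},
    {"travel":[-0.93,0.93,0],"twist":0},
    {"travel":[-0.93,0.93,0],"twist":0},
    {"travel":[-0.93,0.93,0],"twist":0},
    {"travel":[-0.93,0.93,0],"twist":0},
  ],
)

```text
time: 8.6
position: [0.518, 0.1097, 0.2416]
tool_rot: [-180.0, 0.1, 61.4]
ft_force: [1.1, -0.1, -1.0]
opening: 0.0272
```

Call:
servo_tool(
  rows=[
    {"travel":[-0.93,0.93,0],"twist":0},
    {"travel":[-0.46,0.42,0],"twist":0},
    {"travel":[0,0,0],"twist":-0.98},
    {"travel":[0,0,0],"twist":-0.98},
    {"travel":[0,0,0],"twist":-0.98},
    {"travel":[0,0,0],"twist":0},
    {"travel":[0,0,0],"twist":0},
    {"travel":[0,0,0],"twist":0},
  ],
)

```text
time: 9.4
position: [0.5285, 0.0742, 0.2416]
tool_rot: [-180.0, 0.0, 74.8]
ft_force: [-0.1, 0.2, -1.1]
opening: 0.0268
```

Run:
```python
from h import *
for n in("wrist","top","side"):
    c,im,d,s=look(n);np.savez(f"pics/{n}2.npz",im=im,d=d,T=c[1]);cv2.imwrite(f"pics/{n}2.png",im)
    print(s["time"],s["position"],s["tool_rot"],s["opening"],s["ft_force"])
```

```text
9.4 [0.52853083 0.07418599 0.24158381] [-1.79982956e+02  6.45287023e-03  7.48339579e+01] 0.02683131891721605 [-0.06182568  0.21619769 -1.13301841]
9.45 [0.52854166 0.07412065 0.24155705] [-1.79982863e+02  1.33271134e-02  7.48455697e+01] 0.02693666622260164 [ 0.52381744  0.55286067 -0.30462877]
9.5 [0.52858292 0.07407851 0.24161093] [-1.79988977e+02  1.04960397e-02  7.48529513e+01] 0.026702443867507555 [-0.12585132  0.3535574  -0.58803091]
```

View pics/wrist2.png

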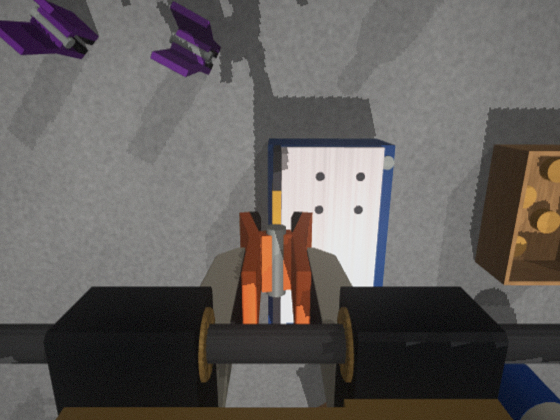

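The wrist picture shows the clip held squarely. The stripe emerges at (277,191-222) behind it and the fence runs along columns 272-284. I'll measure the fence line and the stripe with rays, from both the wrist and top views.

Run:
```python
from h import *
np.set_printoptions(precision=4,suppress=True)
z=np.load("pics/wrist2.npz");im,d=z["im"],z["d"];c=(vision.get_calibration("wrist"),z["T"])
v,u=np.mgrid[130:290,255:400];v=v.ravel();u=u.ravel();P=dpt(c,np.c_[u,v],d[v,u])
R=np.array([[np.cos(np.radians(74.85)),np.sin(np.radians(74.85))]]) # fixture y
fy=R[0];fx=np.array([fy[1],-fy[0]])
hsv=cv2.cvtColor(im,cv2.COLOR_BGR2HSV)[v,u]
F=np.c_[P[:,:2]@fx,P[:,:2]@fy,P[:,2]]*1000
top=(abs(P[:,2]-.105)<.004)&~((hsv[:,0]<19)&(hsv[:,1]>120))
q=F[top];print("top pair n",len(q),"z med",np.median(q[:,2]),"x pct",np.percentile(q[:,0],[0,2,50,98,100]),"y",np.percentile(q[:,1],[1,99]))
ys=np.linspace(q[:,1].min(),q[:,1].max(),8)
for a,b in zip(ys,ys[1:]):
    k=q[(q[:,1]>=a)&(q[:,1]<b)]; 
    if len(k)>4: print("  y%.0f n%d x %.1f..%.1f mid %.1f"%(a,len(k),k[:,0].min(),k[:,0].max(),k[:,0].mean()))
ye=(hsv[:,0]>18)&(hsv[:,0]<35)&(hsv[:,1]>120);k=F[ye&(abs(F[:,2]-105)<5)];print("yellow n",len(k),"x",k[:,0].min(),k[:,0].max(),"y",k[:,1].min(),k[:,1].max())
pl=F[abs(F[:,2]-65)<2.5];wh=pl;print("plate z",np.median(pl[:,2]),"x",np.percentile(pl[:,0],[0.5,99.5]),"y max",np.percentile(pl[:,1],99.8))
# line fit of plate edge direction: +x edge
e=[pl[(pl[:,1]>a)&(pl[:,1]<a+5),0].max() for a in range(int(pl[:,1].min()),int(pl[:,1].max())-6,5)];print("plate +x edge",np.array(e))
# orange clip points in tool frame
v,u=np.nonzero(mask(im,[5,120,40],[18,255,255]));k=v>205;v,u=v[k],u[k];P=dpt(c,np.c_[u,v],d[v,u]);s=np.array([.52853,.07419,.24158])
Rt=Ro.from_euler("xyz",[-179.98,0,74.834],degrees=True).as_matrix();L=(P-s)@Rt*1000
L=L[(abs(L[:,0])<30)&(abs(L[:,1])<40)&(abs(L[:,2]-30)<60)];print("clip tool",L.min(0),L.max(0),len(L));
for a in(-20,-10,0,10,20,30,40,50,60):
    k=L[(L[:,2]>=a)&(L[:,2]<a+10)]
    if len(k)>5: print(a,len(k),k.min(0),k.max(0))
print("TCP in fixture-dir coords",s[:2]@fx*1000,s[:2]@fy*1000)
# top view yellow & top pair
t=np.load("pics/top0.npz");ct=cam("top");m=mask(t["im"],[18,110,80],[35,255,255])[235:256,240:275];vv,uu=np.nonzero(m);uv=np.c_[uu+240,vv+235]
Q=plane(ct,uv,.105)[:,:2]*1000;print("top yellow",len(Q),"x",(Q@fx).min(),(Q@fx).max(),"y",(Q@fy).min(),(Q@fy).max(),(Q@fy).mean())
h=np.array([561.9,-27.9]);print("hole",h@fx,h@fy)
cv2.imwrite("pics/w2c.png",cv2.resize(im[135:300,235:330],None,fx=3.5,fy=3.5,interpolation=2))
```

```text
top pair n 1079 z med 104.35461603342478 x pct [487.8325 487.9134 493.9781 499.5602 499.9664] y [194.0502 250.5245]
  y190 n101 x 487.8..499.7 mid 494.6
  y199 n162 x 487.9..499.6 mid 493.8
  y208 n171 x 487.9..499.5 mid 493.7
  y217 n169 x 487.9..499.5 mid 493.9
  y225 n157 x 488.7..499.4 mid 493.9
  y234 n160 x 488.7..499.3 mid 494.0
  y243 n158 x 488.7..500.0 mid 493.8
yellow n 282 x 487.83248464672374 494.14257281314946 y 194.67865061006654 221.14778574821426
plate z 64.22088287576295 x [501.5287 582.4166] y max 249.76643701614012
plate +x edge [579.1661 581.9202 582.2644 582.0169 582.3246 582.2603 582.4223 582.3286
 582.0316 582.6771 582.4519 582.8123 582.4893 582.7358 582.6342 582.2986
 582.7026 582.4766 582.7504 582.5233 582.798  582.6107 583.1579 584.6034
 590.8347 582.9395]
clip tool [-16.9366 -21.0883 -14.5217] [17.1759 21.0965 70.805 ] 5004
-20 1406 [ -8.0832 -13.5042 -14.5217] [ 14.9878  13.7129 -10.0036]
-10 660 [-14.3778 -13.5477  -9.9982] [15.1854 14.5729 -0.0106]
0 376 [-13.2168 -13.5051   0.0064] [14.9632 14.6975  9.9102]
10 332 [-14.3869 -13.5065  10.0093] [14.8667 13.4002 19.9493]
20 812 [-16.0716 -14.663   20.0464] [14.9913 15.012  29.9927]
30 784 [-16.9366 -15.3203  30.0134] [17.1759 15.2181 39.9771]
40 223 [  0.907  -17.6717  40.1789] [14.6721 17.1261 49.9761]
50 223 [ -3.2666 -19.6454  50.0376] [14.6916 19.3504 59.9483]
60 187 [ -5.516  -21.0883  60.0049] [14.4088 21.0965 69.3793]
TCP in fixture-dir coords 490.77157325319297 209.74122123842483
top yellow 39 x 487.49465929928715 494.7648909339872 y 191.77973926831936 220.7720217840883 206.01498911398605
hole 549.6627060011499 119.92051380599304
```

Call:
servo_tool(
  rows=[
    {"travel":[-0.18,0.15,0],"twist":0},
    {"travel":[0,0,0.8],"twist":0},
    {"travel":[0,0,0.8],"twist":0},
    {"travel":[0,0,0.8],"twist":0},
    {"travel":[0,0,0.6],"twist":0},
    {"travel":[0,0,0],"twist":0},
    {"travel":[0,0,0],"twist":0},
  ],
)

```text
time: 10.25
position: [0.531, 0.0694, 0.1819]
tool_rot: [180.0, 0.0, 74.9]
ft_force: [-0.6, 0.2, -0.8]
opening: 0.0265
```

Call:
servo_tool(
  rows=[
    {"travel":[0,0,0.3],"twist":0},
    {"travel":[0,0,0.3],"twist":0},
    {"travel":[0,0,0.3],"twist":0},
    {"travel":[0,0,0],"twist":0},
  ],
)

```text
time: 10.65
position: [0.53, 0.0697, 0.1627]
tool_rot: [-179.9, 0.0, 74.9]
ft_force: [0.4, -0.1, -0.3]
opening: 0.0268
```

Run:
```python
from h import *
o=[]
for n in("side","wrist"):
    c,im,d,s=look(n);np.savez(f"pics/{n}3.npz",im=im,d=d,T=c[1]);o.append(im)
print(s["position"],s["tool_rot"],s["ft_force"],s["opening"])
a=cv2.resize(o[0][140:260,190:310],(400,400),interpolation=2);b=cv2.resize(o[1][130:340,170:380],(400,400),interpolation=2)
cv2.imwrite("pics/c3.png",np.hstack([a,b]))
```

```text
[0.53028255 0.06964303 0.16318004] [-1.79939240e+02  2.80481973e-02  7.48782194e+01] [ 0.63932892  0.33152577 -0.9369672 ] 0.026499971844276087
```

View pics/c3.png

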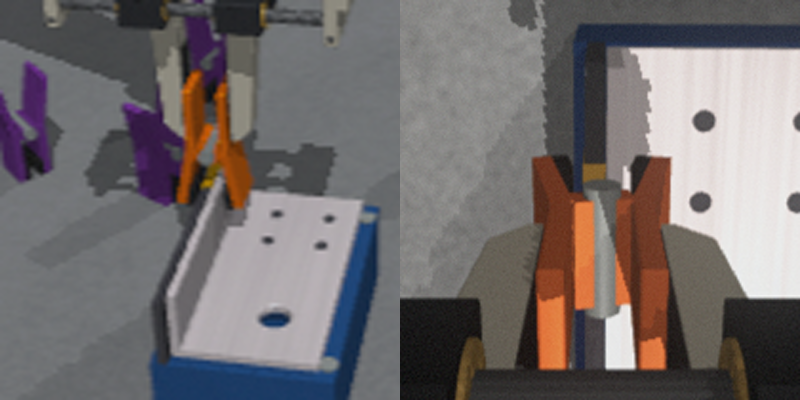

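The crop shows the jaws straddling the fence and leg at the stripe, with no force. I'll lower to the final height and release.

Call:
servo_tool(
  rows=[
    {"travel":[0,0,0.3],"twist":0},
    {"travel":[0,0,0.3],"twist":0},
    {"travel":[0,0,0.25],"twist":0},
    {"travel":[0,0,0],"twist":0},
    {"travel":[0,0,0],"twist":0},
  ],
)

```text
time: 11.25
position: [0.5306, 0.0696, 0.1464]
tool_rot: [-180.0, 0.0, 74.9]
ft_force: [-1.2, -0.3, 0.5]
opening: 0.0271
```

Call:
servo_tool(
  rows=[
    {"travel":[0,0,0],"twist":0},
    {"travel":[0,0,0],"twist":0},
    {"travel":[0,0,0],"twist":0},
    {"travel":[0,0,0],"twist":0},
    {"travel":[0,0,0],"twist":0},
    {"travel":[0,0,0],"twist":0},
    {"travel":[0,0,0],"twist":0},
    {"travel":[0,0,0],"twist":0},
  ],
  grip=0.3,
)

```text
time: 12.05
position: [0.5306, 0.0696, 0.1467]
tool_rot: [-180.0, 0.0, 74.9]
ft_force: [0.7, -0.3, -0.1]
opening: 0.065
```

Call:
servo_tool(
  rows=[
    {"travel":[0,0,0],"twist":0},
    {"travel":[0,0,-0.5],"twist":0},
    {"travel":[0,0,-1],"twist":0},
    {"travel":[0,0,-1],"twist":0},
    {"travel":[0,0,-1],"twist":0},
    {"travel":[0,0,-1],"twist":0},
    {"travel":[0,0,-1],"twist":0},
    {"travel":[0,0,-1],"twist":0},
  ],
)

```text
time: 12.85
position: [0.5305, 0.0695, 0.2783]
tool_rot: [180.0, -0.0, 74.9]
ft_force: [0.4, 0.6, 0.1]
opening: 0.0649
```

Run:
```python
from h import *
np.set_printoptions(precision=4,suppress=True)
o=[]
for n in("side","wrist","top"):
    c,im,d,s=look(n);np.savez(f"pics/{n}4.npz",im=im,d=d,T=c[1]);o.append(im)
print(s["time"],s["position"],s["tool_rot"],s["ft_force"],s["opening"])
a=cv2.resize(o[0][140:260,190:310],(400,400),interpolation=2);b=cv2.resize(o[1][110:390,120:400],(400,400),interpolation=2)
cv2.imwrite("pics/c4.png",np.hstack([a,b]))
```

```text
12.95 [0.5323 0.0694 0.2799] [179.6376  -0.1593  74.8602] [ 0.0922 -0.1662 -0.2821] 0.06485531751340205
```

View pics/c4.png

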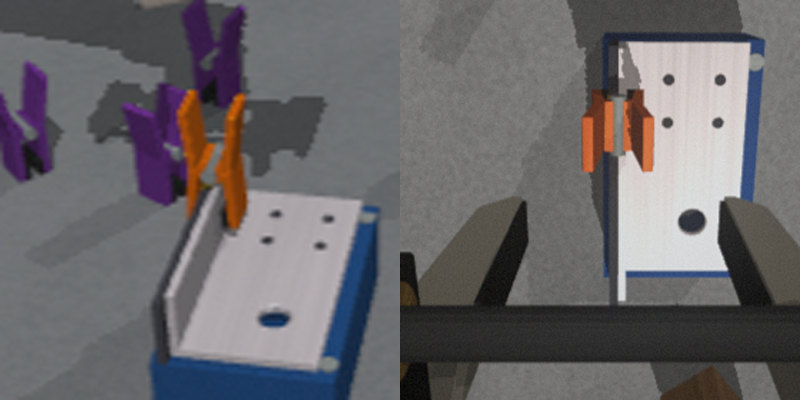

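The crop shows the clip biting the fence and leg pair at the stripe, fingers free. Next I'll look at the hole from above, then at the probe.

Call:
servo_tool(
  rows=[
    {"travel":[-0.86,0.56,0],"twist":0},
    {"travel":[-0.86,0.56,0],"twist":0},
    {"travel":[-0.86,0.56,0],"twist":0},
    {"travel":[-0.86,0.56,0],"twist":0},
    {"travel":[-0.86,0.56,0],"twist":0},
    {"travel":[0,0,0],"twist":0},
    {"travel":[0,0,0],"twist":0},
    {"travel":[0,0,0],"twist":0},
  ],
)

```text
time: 13.8
position: [0.5618, -0.0262, 0.276]
tool_rot: [-179.9, -0.0, 75.0]
ft_force: [0.5, 0.1, -0.2]
opening: 0.065
```

```bash
cat > lk.py <<'E'
from h import *
import sys
c,im,d,s=look("wrist");np.savez(f"pics/{sys.argv[1]}.npz",im=im,d=d,T=c[1]);cv2.imwrite(f"pics/{sys.argv[1]}.png",im)
print(s["position"],s["tool_rot"])
E
python3 lk.py wh
```

```text
[ 0.56177391 -0.0261695   0.27598012] [-1.79891709e+02 -4.72382708e-02  7.49956383e+01]
```

Call:
servo_tool(
  rows=[
    {"travel":[-0.9,0.11,0],"twist":0},
    {"travel":[-0.9,0.11,0],"twist":0},
    {"travel":[-0.9,0.11,0],"twist":0},
    {"travel":[-0.9,0.11,0],"twist":0},
    {"travel":[-0.9,0.11,0],"twist":0},
    {"travel":[-0.9,0.11,0],"twist":0},
    {"travel":[-0.9,0.11,0],"twist":0},
    {"travel":[-0.9,0.11,0],"twist":0},
  ],
)

```text
time: 14.65
position: [0.5417, -0.1708, 0.2766]
tool_rot: [-180.0, -0.0, 75.0]
ft_force: [0.1, -0.7, 0.1]
opening: 0.0652
```

Call:
servo_tool(
  rows=[
    {"travel":[-0.9,0.11,0],"twist":0},
    {"travel":[-0.9,0.11,0],"twist":0},
    {"travel":[-0.9,0.11,0],"twist":0},
    {"travel":[-0.9,0.11,0],"twist":0},
    {"travel":[0,0,0],"twist":0},
    {"travel":[0,0,0],"twist":0},
    {"travel":[0,0,0],"twist":0},
    {"travel":[0,0,0],"twist":0},
  ],
)

```text
time: 15.45
position: [0.532, -0.2417, 0.2766]
tool_rot: [-180.0, -0.1, 75.0]
ft_force: [0.0, 1.0, -0.5]
opening: 0.0654
```

```bash
python3 lk.py wp
python3 - <<'E'
from h import *
np.set_printoptions(precision=4,suppress=True)
wc=vision.get_calibration("wrist")
def hole(im,c,box,lab):
    x0,y0,x1,y1=box;g=cv2.cvtColor(im,cv2.COLOR_BGR2GRAY)[y0:y1,x0:x1]
    m=(g<130).astype(np.uint8);
    for k in cv2.findContours(m,0,1)[0]:
        a=cv2.contourArea(k)
        if a<30: continue
        p=k[:,0].astype(float)+[x0,y0];Q=plane(c,p,.065)[:,:2]*1000
        if len(Q)>5:
            (cx,cy),r=cv2.minEnclosingCircle(Q.astype(np.float32));e=cv2.fitEllipse(Q.astype(np.float32))
            if r<20: print(lab,"px",p.mean(0),"area",a,"ell",e,"circ",cx,cy,r)
z=np.load("pics/wh.npz");hole(z["im"],(wc,z["T"]),(200,130,400,330),"wrist")
z=np.load("pics/top4.npz");hole(z["im"],cam("top"),(285,220,312,246),"top4")
# plate/clip check in top pair, wrist4/wh
z=np.load("pics/wh.npz");c=(wc,z["T"]);im,d=z["im"],z["d"]
v,u=np.nonzero(mask(im,[5,120,40],[18,255,255]));P=dpt(c,np.c_[u,v],d[v,u])*1000;P=P[(P[:,2]>60)&(P[:,2]<200)];print("clip z max",np.percentile(P[:,2],[50,99]) if len(P) else 0)
# probe
z=np.load("pics/wp.npz");c=(wc,z["T"]);im,d=z["im"],z["d"]
m=mask(im,[0,130,60],[5,255,255])|mask(im,[175,130,60],[180,255,255]);v,u=np.nonzero(m);P=dpt(c,np.c_[u,v],d[v,u])*1000
k=(np.hypot(P[:,0]-530,P[:,1]+243)<30);P=P[k];print("probe n",len(P),P.min(0),P.max(0))
q=P[P[:,2]>P[:,2].max()-3];print("cap",len(q),cv2.minEnclosingCircle(q[:,:2].astype(np.float32)),np.median(q[:,2]))
# side/top cap triangulation
t=np.load("pics/top4.npz")["im"];mm=mask(t,[0,130,60],[5,255,255])[225:252,383:410];vv,uu=np.nonzero(mm);print("top cap px",uu.mean()+383,vv.mean()+225,plane(cam("top"),[[uu.mean()+383,vv.mean()+225]],.145))
E
```

```text
[ 0.53195315 -0.24168487  0.27656325] [-1.79987992e+02 -5.37442778e-02  7.50211702e+01]
wrist px [275.2    186.6364] area 296.5 ell ((560.42919921875, -27.709123611450195), (18.860198974609375, 19.298498153686523), 55.18880081176758) circ 560.3634643554688 -27.7894287109375 9.920239448547363
top4 px [298.9091 232.5   ] area 46.0 ell ((561.5772705078125, -28.53839111328125), (18.03299331665039, 19.35687828063965), 3.140498399734497) circ 561.5281982421875 -28.56414222717285 9.973676681518555
clip z max [117.6593 158.9984]
probe n 1012 [ 518.032  -271.5737   93.7915] [ 541.3661 -232.4029  146.0899]
cap 656 ((529.883056640625, -244.52059936523438), 12.018280982971191) 144.239317302433
top cap px 396.0275229357798 239.72477064220183 [[ 0.5292 -0.2403  0.145 ]]
```

View pics/wp.png

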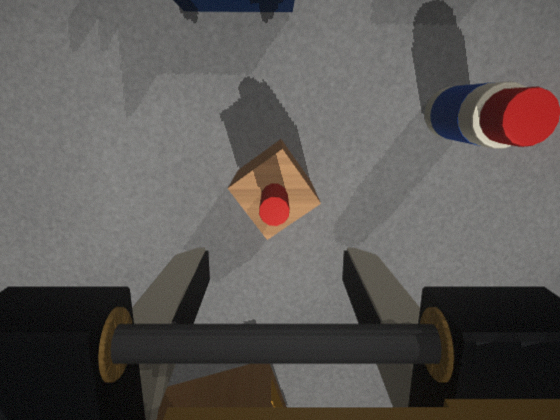

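The picture shows the probe cap at (274,205) on the stand, with the fingers' path free on both sides. I'll grasp it at mid-handle.

Call:
servo_tool(
  rows=[
    {"travel":[-0.16,-0.06,1],"twist":0},
    {"travel":[0,0,1],"twist":0},
    {"travel":[0,0,1],"twist":0},
    {"travel":[0,0,1],"twist":0},
    {"travel":[0,0,1],"twist":0},
    {"travel":[0,0,1],"twist":0},
    {"travel":[0,0,1],"twist":0},
    {"travel":[0,0,0.4],"twist":0},
  ],
)

```text
time: 16.3
position: [0.5288, -0.2448, 0.1268]
tool_rot: [-179.8, -0.1, 74.9]
ft_force: [-0.6, -0.6, 0.4]
opening: 0.065
```

Call:
servo_tool(
  rows=[
    {"travel":[0,0,0],"twist":0},
    {"travel":[0,0,0],"twist":0},
    {"travel":[0,0,0],"twist":0},
    {"travel":[0,0,0],"twist":0},
    {"travel":[0,0,0],"twist":0},
    {"travel":[0,0,0],"twist":0},
    {"travel":[0,0,0],"twist":0},
    {"travel":[0,0,0],"twist":0},
  ],
  grip=1,
  squeeze=30,
)

```text
time: 17.1
position: [0.5295, -0.2463, 0.1291]
tool_rot: [180.0, 0.0, 74.9]
ft_force: [-0.4, 0.0, 3.5]
opening: 0.0237
```

Call:
servo_tool(
  rows=[
    {"travel":[0,0,0],"twist":0},
    {"travel":[0,0,0],"twist":0},
    {"travel":[0,0,-0.2],"twist":0},
    {"travel":[0,0,-0.4],"twist":0},
    {"travel":[0,0,-0.4],"twist":0},
  ],
)

```text
time: 17.6
position: [0.5292, -0.2461, 0.1488]
tool_rot: [-179.9, 0.0, 74.9]
ft_force: [0.6, -0.2, -0.6]
opening: 0.0237
```

Call:
servo_tool(
  rows=[
    {"travel":[0,0,-0.8],"twist":0},
    {"travel":[0,0,-0.8],"twist":0},
    {"travel":[0,0,-0.8],"twist":0},
    {"travel":[0,0,-0.8],"twist":0},
    {"travel":[0,0,-0.8],"twist":0},
    {"travel":[0,0,-0.8],"twist":0},
    {"travel":[0,0,-0.8],"twist":0},
    {"travel":[0,0,-0.6],"twist":0},
  ],
)

```text
time: 18.4
position: [0.5294, -0.2464, 0.2742]
tool_rot: [179.9, 0.0, 74.9]
ft_force: [-0.3, -0.1, -0.7]
opening: 0.0235
```

Call:
servo_tool(
  rows=[
    {"travel":[0.5,-0.06,0],"twist":0},
    {"travel":[0.9,-0.11,0],"twist":0},
    {"travel":[0.9,-0.11,0],"twist":0},
    {"travel":[0.9,-0.11,0],"twist":0},
    {"travel":[0.9,-0.11,0],"twist":0},
    {"travel":[0.9,-0.11,0],"twist":0},
    {"travel":[0.9,-0.11,0],"twist":0},
    {"travel":[0.9,-0.11,0],"twist":0},
  ],
)

```text
time: 19.2
position: [0.5484, -0.1086, 0.2717]
tool_rot: [-179.9, -0.0, 74.9]
ft_force: [-0.3, 0.4, -0.3]
opening: 0.0234
```

Call:
servo_tool(
  rows=[
    {"travel":[0.9,-0.11,0],"twist":0},
    {"travel":[0.9,-0.11,0],"twist":0},
    {"travel":[0.9,-0.12,0],"twist":0},
    {"travel":[0.9,-0.12,0],"twist":0},
    {"travel":[0.47,-0.1,0],"twist":0},
    {"travel":[0,0,0],"twist":0},
    {"travel":[0,0,0],"twist":0},
    {"travel":[0,0,0],"twist":0},
  ],
)

```text
time: 20.0
position: [0.559, -0.0305, 0.2727]
tool_rot: [180.0, 0.1, 74.8]
ft_force: [0.5, -0.8, -0.5]
opening: 0.0239
```

```bash
python3 lk.py w5
python3 - <<'E'
from h import *
np.set_printoptions(precision=4,suppress=True)
o=[cv2.imread("pics/w5.png")]
for n in("side","top"):
    c,im,d,s=look(n);np.savez(f"pics/{n}5.npz",im=im,d=d,T=c[1]);o.append(im)
print(s["time"],s["position"],s["tool_rot"],s["ft_force"],s["opening"])
z=np.load("pics/w5.npz");T=z["T"];c=(vision.get_calibration("wrist"),T);d=z["d"]
for p in([.5604,-.0277,.065],):print("hole px",proj(c,p),proj(cam("side"),p))
cv2.imwrite("pics/c5.png",np.hstack([cv2.resize(o[0][110:390,140:420],(400,400),interpolation=2),cv2.resize(o[1][130:260,220:350],(400,400),interpolation=2)]))
E
```

```text
[ 0.55898108 -0.03046851  0.27267067] [1.79997542e+02 5.68310303e-02 7.47558846e+01]
20.1 [ 0.5591 -0.0303  0.2727] [179.9915   0.0347  74.7598] [-0.1457 -0.521  -1.1518] 0.02370130012345096
hole px [[276.3351 181.9587]] [[271.1915 234.3038]]
```

View pics/c5.png

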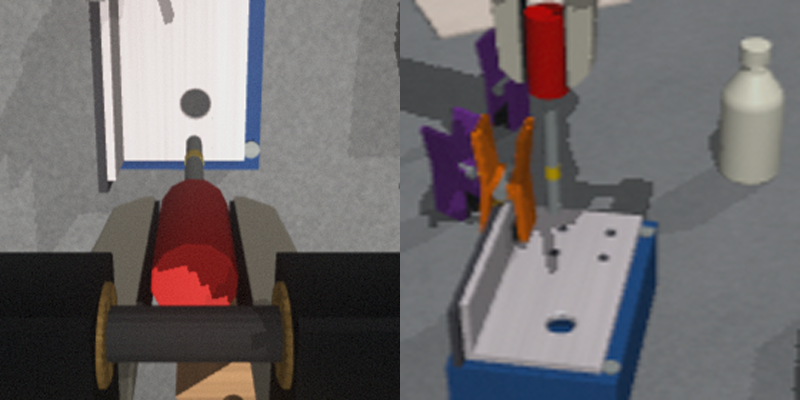

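The crop shows the rod upright, tip and band seen from the wrist at about (276,208) and (276,219). The hole is at (276,182), and the probe is held between the fingers. I'll measure the rod axis relative to the tool.

```bash
cat > rod.py <<'E'
from h import *
import sys
np.set_printoptions(precision=2,suppress=True)
# args: wrist npz, side npz
zw=np.load(sys.argv[1]);zs=np.load(sys.argv[2]);W=(vision.get_calibration("wrist"),zw["T"]);S=cam("side")
Tt=zw["T"]@np.linalg.inv(W[0]["T_tool_cam"]);tcp=Tt[:3,3]
def band(z,box):
    x0,y0,x1,y1=box;m=mask(z["im"],[18,90,50],[36,255,255])[y0:y1,x0:x1];v,u=np.nonzero(m);return np.c_[u+x0,v+y0]
exp=tcp+[0,0,-.086]
def bx(c): u,v=proj(c,exp)[0].round().astype(int);return (u-15,v-15,u+16,v+16)
bw=band(zw,bx(W));bs=band(zs,bx(S))
mid=lambda b:(b.min(0)+b.max(0))/2.
print("band px wrist",len(bw),bw.mean(0),mid(bw),"side",len(bs),bs.mean(0),mid(bs))
p,e=tri(W,bw.mean(0),S,bs.mean(0));print("TCP",tcp*1e3,"band tri",p*1e3,"gap",e*1e3)
# depth: rod points from each camera, in slices below the handle
for n,z,c in(("wrist",zw,W),("side",zs,S)):
    v,u=np.mgrid[0:420,0:560];v=v.ravel();u=u.ravel();dd=z["d"][v,u];P=dpt(c,np.c_[u,v],dd)
    k=(dd>0)&(np.hypot(P[:,0]-tcp[0],P[:,1]-tcp[1])<.012)&(P[:,2]<tcp[2]-.045)&(P[:,2]>.075);P=P[k]
    if len(P)<10: print(n,"no depth");continue
    h=(P-c[1][:3,3])[:,:2].mean(0);h/=np.linalg.norm(h);l=np.array([-h[1],h[0]])
    print(n,"tip z %.1f"%(P[:,2].min()*1e3))
    a=P[:,2].min()
    for lo in np.arange(a,tcp[2]-.045,.012):
        q=P[(P[:,2]>=lo)&(P[:,2]<lo+.012)]
        if len(q)>6:
            L=q[:,:2]@l;lat=(L.min()+L.max())/2;r=(q[:,:2]@h)[abs(L-lat)<.0015].mean()+.0037
            print("  z%.0f n%d width %.1f axis xy"%(lo*1e3+6,len(q),np.ptp(L)*1e3),(l*lat+h*r)*1e3)
E
python3 rod.py pics/w5.npz pics/side5.npz
python3 - <<'E'
from h import *
np.set_printoptions(precision=2,suppress=True)
# hole from side view (triangulate with wrist) 
zw=np.load("pics/w5.npz");zs=np.load("pics/side5.npz");W=(vision.get_calibration("wrist"),zw["T"]);S=cam("side")
for n,z,c in(("wrist",zw,W),("side",zs,S)):
    u,v=proj(c,[.5604,-.0277,.065])[0].round().astype(int);b=11
    g=cv2.cvtColor(z["im"],cv2.COLOR_BGR2GRAY)[v-b:v+b+1,u-b:u+b+1];m=(g<135).astype(np.uint8)
    for k in cv2.findContours(m,0,1)[0]:
        if cv2.contourArea(k)>20:
            p=k[:,0]+[u-b,v-b];Q=plane(c,p,.065)[:,:2]*1e3;e=cv2.fitEllipse(Q.astype(np.float32));print(n,p.mean(0),e)
E
```

```text
band px wrist 46 [275.74 217.54] [275.5 218.5] side 22 [269.   185.91] [269. 186.]
TCP [558.98 -30.47 272.67] band tri [560.05 -27.06 180.34] gap 0.15646263415911907
wrist tip z 152.1
  z158 n48 width 7.3 axis xy [558.93 -28.8 ]
  z170 n59 width 7.7 axis xy [559.27 -28.96]
  z182 n70 width 7.9 axis xy [558.99 -28.72]
  z194 n72 width 7.5 axis xy [559.   -28.86]
  z206 n93 width 7.7 axis xy [559.27 -28.99]
  z218 n25 width 5.7 axis xy [559.03 -28.83]
side tip z 154.3
  z160 n24 width 6.0 axis xy [560.1  -30.05]
  z172 n26 width 7.8 axis xy [559.63 -30.27]
  z184 n29 width 7.7 axis xy [560.08 -29.82]
  z196 n20 width 5.8 axis xy [559.56 -29.73]
  z208 n23 width 7.1 axis xy [559.31 -29.75]
  z220 n29 width 7.5 axis xy [559.58 -29.63]
wrist [276.35 181.82] ((560.4566650390625, -27.736114501953125), (18.279796600341797, 18.80824851989746), 61.46540832519531)
side [271.71 235.19] ((561.7489013671875, -30.443748474121094), (13.380566596984863, 19.876220703125), 94.32096862792969)
```

Call:
servo_tool(
  rows=[
    {"travel":[0.07,0.06,0.4],"twist":0},
    {"travel":[0,0,0.6],"twist":0},
    {"travel":[0,0,0.7],"twist":0},
    {"travel":[0,0,0.7],"twist":0},
    {"travel":[0,0,0.6],"twist":0},
    {"travel":[0,0,0.4],"twist":0},
    {"travel":[0,0,0],"twist":0},
    {"travel":[0,0,0],"twist":0},
  ],
)

```text
time: 20.95
position: [0.561, -0.0281, 0.2047]
tool_rot: [180.0, 0.0, 74.9]
ft_force: [-0.8, -0.7, -0.3]
opening: 0.0235
```

Call:
servo_tool(
  rows=[
    {"travel":[0,0,0],"twist":0},
    {"travel":[0,0,0],"twist":0},
    {"travel":[0,0,0],"twist":0},
  ],
)

```text
time: 21.25
position: [0.5611, -0.0281, 0.2051]
tool_rot: [179.9, -0.0, 74.9]
ft_force: [-0.3, -0.2, -2.0]
opening: 0.0232
```

```bash
python3 lk.py w6
python3 - <<'E'
from h import *
o=[cv2.imread("pics/w6.png")]
c,im,d,s=look("side");np.savez("pics/side6.npz",im=im,d=d,T=c[1]);o.append(im)
print(s["time"],s["ft_force"],s["opening"])
cv2.imwrite("pics/c6.png",np.hstack([cv2.resize(o[0][130:270,205:345],(400,400),interpolation=2),cv2.resize(o[1][160:260,220:320],(400,400),interpolation=2)]))
E
python3 rod.py pics/w6.npz pics/side6.npz
```

```text
[ 0.56105834 -0.028052    0.20512924] [ 1.79944134e+02 -1.23259724e-02  7.48812995e+01]
21.3 [-0.08500847 -0.78488383 -0.23910112] 0.02325119262747924
band px wrist 43 [275.63 217.35] [275.5 218.5] side 18 [271.22 214.39] [271.  214.5]
TCP [561.06 -28.05 205.13] band tri [562.15 -24.52 112.44] gap 0.1308605257217937
wrist tip z 83.9
  z90 n44 width 7.2 axis xy [561.14 -26.32]
  z102 n57 width 7.6 axis xy [561.46 -26.42]
  z114 n65 width 7.9 axis xy [561.19 -26.19]
  z126 n79 width 7.7 axis xy [561.15 -26.38]
  z138 n85 width 7.8 axis xy [561.39 -26.49]
  z150 n35 width 6.3 axis xy [561.43 -26.56]
side tip z 87.2
  z93 n20 width 6.2 axis xy [561.89 -26.85]
  z105 n20 width 6.3 axis xy [562.31 -27.42]
  z117 n24 width 8.0 axis xy [561.71 -27.88]
  z129 n18 width 6.1 axis xy [561.14 -26.76]
  z141 n22 width 6.1 axis xy [561.57 -26.82]
  z153 n19 width 6.0 axis xy [561.89 -27.89]
```

View pics/c6.png

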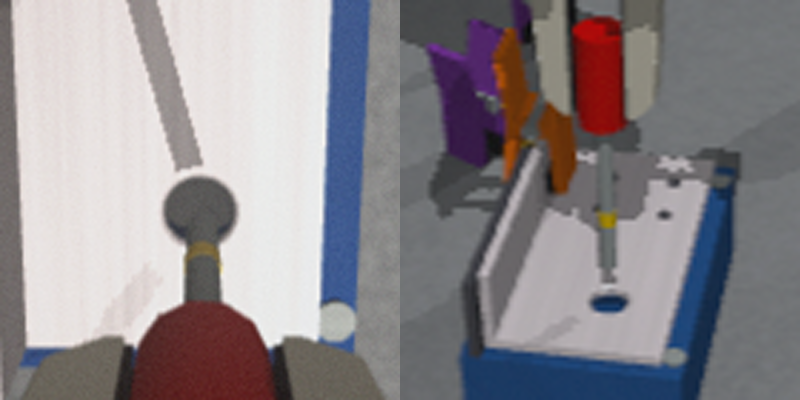

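The crop shows the tip just above the hole: rim centred at about (275,203) in the wrist picture, rod centred over it to about 1 mm. I'll fit the rim here to fine-tune.

```bash
cat > rim.py <<'E'
from h import *
import sys
from scipy.optimize import least_squares
z=np.load(sys.argv[1]);c=(vision.get_calibration("wrist"),z["T"]);g=cv2.cvtColor(z["im"],6).astype(float)
# sample along plate-plane rays from guessed centre, find steepest dark->bright edge
ce=np.array([.5606,-.0277])
for it in range(3):
    E=[]
    for a in np.radians(np.arange(-60,200,5)): # world angles; rod hides -y side
        rr=np.arange(.006,.0141,.0002);X=np.c_[ce[0]+rr*np.cos(a),ce[1]+rr*np.sin(a),np.full(len(rr),.065)]
        p=proj(c,X).astype(np.float32);q=cv2.remap(g,p[None,:,0].copy(),p[None,:,1].copy(),1)[0];k=np.gradient(cv2.GaussianBlur(q[None],(1,1),0)[0]);k=np.convolve(k,np.ones(5),"same")
        if k[3:-3].max()>25: E.append(X[3:-3][k[3:-3].argmax(),:2])
    E=np.array(E);f=least_squares(lambda s:np.hypot(*(E-s[:2]).T)-s[2],[*ce,.01],loss="soft_l1",f_scale=.0005);ce=f.x[:2]
print(len(E),"hole",f.x*1e3,"rms",np.sqrt(np.mean(f.fun**2))*1e3)
E
python3 rim.py pics/w6.npz; python3 rim.py pics/w5.npz; python3 rim.py pics/wh.npz
```

```text
52 hole [560.38759382 -27.86123603  10.1119097 ] rms 0.16399909885764216
52 hole [560.33073127 -27.92462764  10.18032947] rms 0.19879188569221992
52 hole [560.37196376 -27.82210046  10.15647189] rms 0.18385655278865756
```

Call:
servo_tool(
  rows=[
    {"travel":[-0.07,-0.03,0],"twist":0},
    {"travel":[0,0,0],"twist":0},
    {"travel":[0,0,0],"twist":0},
    {"travel":[0,0,0.25],"twist":0},
    {"travel":[0,0,0.25],"twist":0},
    {"travel":[0,0,0],"twist":0},
    {"travel":[0,0,0],"twist":0},
    {"travel":[0,0,0],"twist":0},
  ],
)

```text
time: 22.15
position: [0.5599, -0.0293, 0.1947]
tool_rot: [180.0, 0.0, 74.9]
ft_force: [-0.2, 0.2, -1.2]
opening: 0.0232
```

```bash
cat > two.py <<'E'
from h import *
import sys,subprocess
n=sys.argv[1]
c,im,d,s=look("wrist");np.savez(f"pics/w{n}.npz",im=im,d=d,T=c[1]);print(s["time"],s["position"],s["tool_rot"],s["ft_force"],s["joint_vel"].round(2))
z=c;v,u=np.nonzero(mask(im,[18,90,50],[36,255,255]));P=dpt(c,np.c_[u,v],d[v,u])*1e3;P=P[np.hypot(*(P[:,:2]-s["position"][:2]*1e3).T)<12]
if len(P): print("band z",np.percentile(P[:,2],[2,50,98]),len(P))
c,im,d,s=look("side");np.savez(f"pics/side{n}.npz",im=im,d=d,T=c[1])
E
python3 two.py 7; python3 rod.py pics/w7.npz pics/side7.npz; python3 rim.py pics/w7.npz
```

```text
22.15 [ 0.55993224 -0.02927133  0.1946571 ] [1.79994632e+02 6.32391983e-03 7.48712058e+01] [-0.2467921   0.21667787 -1.17391738] [-0.05 -0.15  0.11 -0.18  0.1  -0.02  0.  ]
band z [102.9695369  107.07053751 109.53664665] 48
band px wrist 48 [275.73 217.58] [275.5 218.5] side 18 [270.78 219.17] [271. 219.]
TCP [559.93 -29.27 194.66] band tri [560.9  -25.94 101.89] gap 0.013615438722437078
wrist tip z 75.1
  z81 n48 width 7.2 axis xy [559.89 -27.57]
  z93 n59 width 7.6 axis xy [560.25 -27.62]
  z105 n71 width 7.8 axis xy [560.01 -27.35]
  z117 n79 width 7.5 axis xy [559.95 -27.64]
  z129 n86 width 7.7 axis xy [560.21 -27.78]
  z141 n19 width 5.1 axis xy [560.24 -27.76]
side tip z 77.2
  z83 n23 width 6.4 axis xy [561.51 -28.37]
  z95 n17 width 6.2 axis xy [559.89 -28.48]
  z107 n21 width 6.3 axis xy [560.29 -28.8 ]
  z119 n19 width 6.1 axis xy [560.67 -28.53]
  z131 n21 width 6.1 axis xy [561.11 -28.57]
  z143 n26 width 7.7 axis xy [560.67 -28.52]
52 hole [560.39945516 -27.76153521  10.10965799] rms 0.23317340021215266
```

Call:
servo_tool(
  rows=[
    {"travel":[0,0.02,0.3],"twist":0},
    {"travel":[0,0,0.3],"twist":0},
    {"travel":[0,0,0.3],"twist":0},
    {"travel":[0,0,0.3],"twist":0},
    {"travel":[0,0,0.3],"twist":0},
    {"travel":[0,0,0.3],"twist":0},
    {"travel":[0,0,0.2],"twist":0},
    {"travel":[0,0,0.08],"twist":0},
  ],
)

```text
time: 23.05
position: [0.56, -0.0293, 0.1525]
tool_rot: [-180.0, 0.0, 74.9]
ft_force: [0.9, 0.3, -1.4]
opening: 0.0234
```

Call:
servo_tool(
  rows=[
    {"travel":[0,0,0],"twist":0},
    {"travel":[0,0,0],"twist":0},
    {"travel":[0,0,0],"twist":0},
    {"travel":[0,0,0],"twist":0},
    {"travel":[0,0,0],"twist":0},
  ],
)

```text
time: 23.55
position: [0.5603, -0.0293, 0.1532]
tool_rot: [180.0, -0.0, 74.9]
ft_force: [0.6, -0.6, -1.1]
opening: 0.0233
```

```bash
python3 two.py 8; python3 rod.py pics/w8.npz pics/side8.npz; python3 rim.py pics/w8.npz
python3 - <<'E'
from h import *
np.set_printoptions(precision=2,suppress=True)
a=np.load("pics/w8.npz");b=np.load("pics/side8.npz")
c=(vision.get_calibration("wrist"),a["T"]);P=dpt(c,np.c_[[330],[200]].astype(float),[a["d"][200,330]]);print("plate pt",P*1e3)
cv2.imwrite("pics/c8.png",np.hstack([cv2.resize(a["im"][150:290,205:345],(400,400),interpolation=2),cv2.resize(b["im"][160:260,220:320],(400,400),interpolation=2)]))
E
```

```text
23.55 [ 0.56033588 -0.02930115  0.15324165] [ 1.79980674e+02 -4.44883609e-03  7.48784584e+01] [ 0.60091271 -0.6338649  -1.06971469] [ 0.11  0.05 -0.06  0.1  -0.09 -0.07 -0.01]
band z [60.34119209 65.76066958 68.42824716] 49
band px wrist 52 [275.67 218.08] [275.5 219.5] side 12 [271.83 235.83] [272. 236.]
TCP [560.34 -29.3  153.24] band tri [561.38 -26.45  59.93] gap 0.4665344765791573
wrist tip z 75.2
  z81 n83 width 7.8 axis xy [560.59 -27.78]
  z93 n69 width 7.6 axis xy [560.65 -27.85]
side tip z 75.1
  z81 n18 width 6.3 axis xy [561.43 -28.27]
  z93 n19 width 6.3 axis xy [561.78 -28.82]
  z105 n18 width 7.8 axis xy [561.11 -28.01]
52 hole [560.48120481 -27.65376022  10.06920839] rms 0.36562570403736233
plate pt [[598.62 -24.27  58.16]]
```

View pics/c8.png

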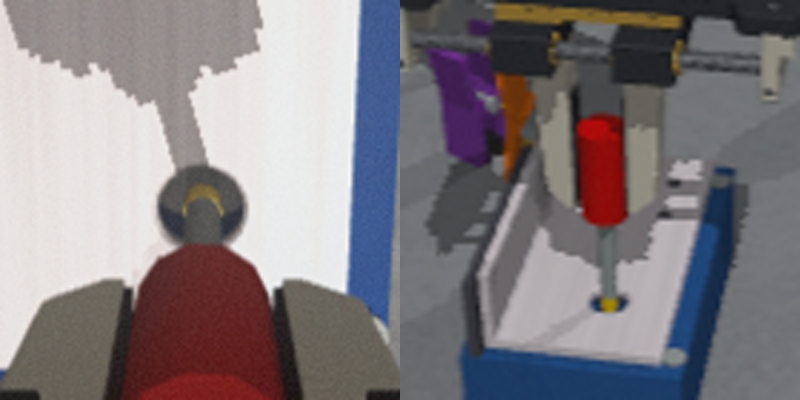

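The picture shows the band in the mouth of the hole: rod in the middle of the rim at about (276,218), no contact force. Handing in.

```bash
python3 -c "
from bench import r;print(r.hand_in())"
```

```text
the job is handed in; nothing more can be done
None
```

I clipped the orange clamp over the yellow stripe and let go of it. Only then did I draw the probe and lower it upright through the bracket's hole, and I handed in at 23.6 s while still holding it there.

- **Clamp:** the tops of its tails stood at 159 mm after release. That puts the pivot about 12 mm above the fence edge, inside the 5 to 20 mm asked for. The pictures show it biting the fence and bracket leg at the stripe. I did not re-measure it at the very end.
- **Centring:** in the final wrist view the rod axis at (560.6, -27.8) mm is about 0.2 mm from the fitted hole centre at (560.5, -27.7) mm. The side camera, which is coarser, puts the rod about 1 mm off in x.
- **Height:** the middle of the yellow band is at about 64 to 65 mm, level with the plate's upper face at 65 mm. The band height triangulated from the side and wrist views came out at 60 mm. I gave it less weight, because it read low at every earlier check too.
- **Contact and bracket:** forces at the end were only noise, about 1 N, and the arm was still. The hole stayed within about 0.2 mm of the same place from after clamping to the end.
- **Failed check:** my final single-pixel check of the plate height gave 58 mm, because it landed off the plate, so I ignored it.

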